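Dress both faces of a bench scraper on a sloping stone

TASK

Take the bench scraper out of its slotted block and rub both sides of its blade on the sloping stone: lay the plain side flat against the stone, cutting edge down, with the blade at the stone's far end, and draw it, kept flat against the stone, along to the near end; then turn the scraper round and do the same, far end to near end, with the side that carries the wooden grip. Afterwards stand it back in its block, fully down in the slot, and leave the jars and the bowl where they are.

Things in the scene. Friction and masses are not known exactly. Their poses are not given: they have to be found in the camera images.
- scraper: Bench scraper, 0.22 kg: flat steel blade 4 mm thick, 90 wide, 125 high; dark wooden grip bar (20 x 90 x 34 mm) on one side of its top end only. Origin: middle of the lower, cutting edge. z up the blade, y along the edge, x normal to the blade towards the wooden side; the plain side looks to -x. Starts edge down in the block, plain side roughly towards the robot, leaning up to 0.1 rad.
- scraper_grip (a point): Centre of the scraper's grip (wood and steel together 24 mm thick along x, 34 high along z, 90 along y), scraper's axes. It lies 108 mm above the cutting edge and 10 mm to the wooden side (+x) of the middle of the blade's thickness. Take the scraper here, fingers closing along x.
- scraper_edge (a point): Middle of the scraper's lower, cutting edge (middle of the 4 mm thickness), scraper's axes.
- stone: Grey flat sharpening stone fixed in an easel-like holder, 172 mm long, 70 up the slope, 18 thick. Its working face leans 30 degrees from upright, looking up and to the robot's right (the easel is turned up to 0.35 rad); nothing stands proud of it. Its upper edge is 86 mm and lower edge 26 mm above the worktop. Origin and axes as stone_face.
- holder: Wooden easel that holds the stone, fixed. Base board 190 mm along the stone (x) by 120 mm, 16 mm thick, reaching 38 mm in front (-y, robot's right) and 82 mm behind the middle of the face; no part is higher than 93 mm. Origin on the worktop under the centre of the stone's face; z up.
- stone_face (a point): Centre of the working face, 56 mm above the worktop. x level along the stone to its far end, y up the slope, z out of the face. With the blade flat and its edge at y = -20 mm, the grip's centre is at y = 88 mm and z = +12 mm (plain side on the stone) or -8 mm (wooden side on it). Blade at an end: its middle 25 to 41 mm from the centre along x. Keep the edge below the centre.
- stand: Slotted wooden block, fixed: 122 mm wide (y), 46 deep (x; 52 at its foot), 72 high. Slot 10 mm wide (x), 100 long (y), floor 12 mm above the worktop, open at the top. Origin: centre of its underside, under the slot's middle. A wall cabinet hangs 0.44 m above the worktop, its front 0.6 m ahead of the robot's base. The scraper may go back either way round.
- jam_jar: Squat jam jar with a green lid, 64 mm across, 99 mm high, loose, to the left; origin at its foot. Leave it.
- coffee_jar: Large glass jar with a dark lid, 84 mm across, 140 mm high, loose, at the left behind the work; origin at its foot. Leave it.
- bowl: Small plain bowl, 125 mm across, 44 mm high, loose, behind the work; origin at its foot. Leave it.
Not all that is in view belongs to the job. What is shaped like the stand but red is not meant.

How it is judged:
By the outcome, as a careful person would: the job done as asked, in the order asked, and still so for the second after the job is handed in, with the robot touching nothing.
It also fails if it takes over 72 s, if anything falls off the work surface, if the arm or the gripper's body presses on something with over 40 N, if the wrist force passes 120 N, or if a joint passes its speed limit or range.

ROBOT

A 7-joint arm with a two-finger parallel gripper is mounted at the origin on a cart in front of the work surface, level with it; the furniture and walls round the work are solid. World frame = base frame: x ahead of the robot, y to its left, z up, the work surface at z = 0. Lengths are in mm, angles in rad, forces in N, time in s.
With the tool pointing down it reaches from about 425 to 875 mm from the base axis. Payload 4.7 kg.
Tool frame: the origin (TCP) lies midway between the tips of the shut fingers; the grasp point (between the pads) lies 19 mm behind it (env.pinch_z is the distance from the TCP to the grasp point, in mm); z points along the fingers, y is the line along which they close (so a half turn about z gives the same grasp; the last joint's range is limited). The gripper opens to 87 mm and grips with 3 to 60 N. Pads are 19 mm wide; open, the fingers measure 117 mm over their backs; the gripper's body (75 mm by 190 mm) begins 51 mm behind the grasp point.
Start: joints at [1.272, 0.321, -0.07, 1.45, 0.023, 1.371, -0.057], TCP at [200.001, -618.486, 222.587] pointing down, gripper open.
Joint ranges: [-2.86, 2.86], [-0.3, 2.09], [-1.38, 1.24], [0.06, 2.45], [-1.56, 4.7], [0.09, 2.05], [-2.69, 2.69]. Speed limits (rad/s): [2.57, 2.57, 3.14, 3.14, 3.14, 3.14, 3.14].

INTERFACE

Orientations are given as a 3x3 rotation matrix whose columns are the frame's x, y, z axes.
In Python, from bench import read_state, vision, env gives the robot as it stands. The module is installed in compiled form; this text tells all that it offers.
- The arm moves only by the tool apply_moves, never from a script. Its argument "rows" is a list that holds one entry, the list of rows, each a list of 7 numbers: the shift along the tool's x, y, z in m, then the turn, a rotation vector about the tool's x, y, z in degrees, then the opening, from 0 (shut) to 1 (fully open). In form: [[[tx, ty, tz, wx, wy, wz, claw], ...]]. A call has 1 to 8 rows; each row is the pose to reach, as a shift and turn from the pose commanded when the call began, along the tool's axes at that moment; what a row does not reach only later rows make up. A row lasts 1/8 s, in which the tool goes at most 62.5 mm and 10.7 degrees, less where a joint would pass 70% of its speed; a pose out of reach is approached as far as the arm can. A call with a gripper value outside its range is refused whole. The fingers move at their own pace and stop on an object; "squeeze" is the grip in N (left out, the last holds). Time passes only in rows, so rows that repeat a pose let the fingers close. It gives the time, the measured TCP pose, the force, the opening and the grip force at its end, in the units of the state.
- read_state(): the state, without advancing time (a new reading comes with each control period).
- vision.capture(name): name is "scene" or "top"; returns the picture (480x640x3 uint8, red, green, blue); there is no depth.
- vision.calibration(name): a dict with "mtx" (3x3 intrinsics, pixels), "rvec" (rotation vector, rad) and "tvec" (3), from world to camera coordinates, as OpenCV has them. Camera axes: x right, y down, z forward; pixel columns grow to the right and rows downward; lengths in mm; the calibration is good to about 2 mm. A picture is of the moment at which its call begins. calibration takes no time and is no camera call.
- env.job_done(): hands the job in; it is judged then, once.
The state is a dict: "t": time; "joints": joint angles; "dq": joint speeds; "tau": joint torques, N m; "tool_pos": TCP position; "eef_rot": TCP orientation; "ft_force": force on the tool from outside, world axes, zero at the start; "moment": the same for the moment, N m; "gripper_width": finger opening in mm; "gripper_force": force on a finger pad.
Only numpy, scipy, OpenCV 4.12 (cv2) and the standard library are available. Lean on these libraries where they do the work, as an engineer would, in place of code of your own. Each camera call takes 0.05 s, during which the arm holds its last target. There are 200 camera calls.

## Working session

There is one attempt and no reset: what is moved stays moved. The work goes in short steps, Python scripts to look and compute and a tool call to move; the robot and the scene stay as the last step left them, time stands still between calls to the robot, and variables do not carry over. Pictures are saved under pics/ and viewed, at most 10 in all, crops included, and the job is handed in when it is done.

Besides the shell and the picture viewer there is one more tool, called by a JSON object that holds its "op" and its "data". apply_moves: Moves the arm, as the interface text tells. Its arguments: {"type":"object","properties":{"rows":{"type":"array"},"squeeze":{"type":"number"}},"required":["rows"]}

```bash
mkdir -p pics; python3 - <<'E'
from bench import read_state, vision, env
import cv2,numpy as np
for n in("scene","top"):
    im=vision.capture(n); cv2.imwrite(f"pics/{n}0.png",im[:,:,::-1])
    c=vision.calibration(n); R=cv2.Rodrigues(np.array(c["rvec"],float))[0]; print(n,np.array(c["mtx"]).round(1).tolist(),(-R.T@np.array(c["tvec"]).ravel()).round(0),R.round(2).tolist())
s=read_state();print(s["t"],s["tool_pos"],np.round(s["eef_rot"],3).tolist(),s["gripper_width"],s["ft_force"],env.pinch_z)
E
```

```text
scene [[526.0, 0.0, 315.3], [0.0, 526.0, 246.9], [0.0, 0.0, 1.0]] [-183. 1053.  777.] [[-0.84, -0.54, -0.02], [-0.24, 0.39, -0.89], [0.49, -0.74, -0.45]]
top [[524.3, 0.0, 314.6], [0.0, 524.3, 239.9], [0.0, 0.0, 1.0]] [ 405.  -26. 1234.] [[0.02, -1.0, 0.0], [-1.0, -0.02, -0.09], [0.09, -0.0, -1.0]]
0.1 [ 199.82386837 -618.01017147  221.55097569] [[0.951, 0.308, -0.001], [0.308, -0.951, 0.002], [-0.0, -0.002, -1.0]] 87.33871073460857 [-0.10385925  0.79921171 -0.17401425] 18.700000000000003
```

View pics/scene0.png

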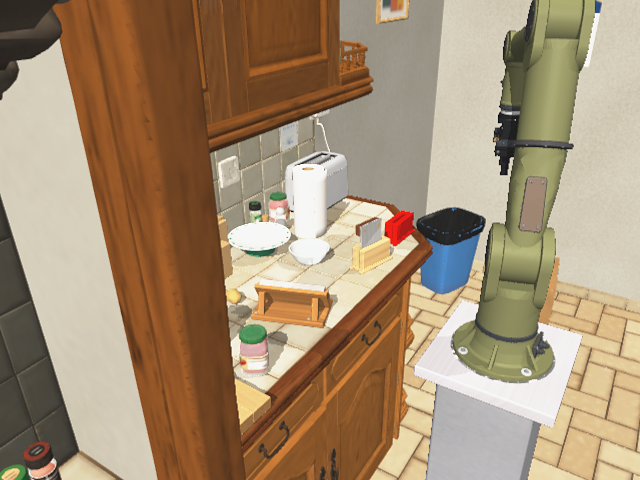

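View pics/top0.png

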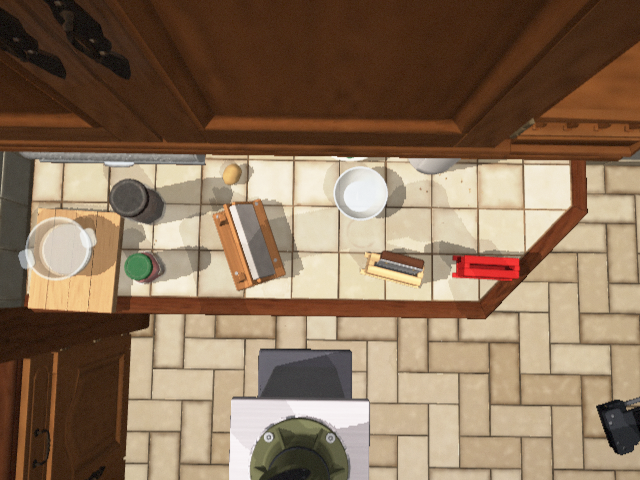

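The scene view shows the stand with the scraper at about (372,245), the easel at (290,303), and the red decoy at (400,228). In the top view the stand is at (393,268), the stone at (252,240), the bowl at (360,193) and the decoy at (487,267). Next I'll enlarge the stand and the stone.

```bash
python3 - <<'E'
import cv2,numpy as np
t=cv2.imread("pics/top0.png");s=cv2.imread("pics/scene0.png")
a=cv2.resize(t[240:300,350:440],(400,267),interpolation=3)   # x4.444
b=cv2.resize(t[185:305,200:300],(400,480),interpolation=3)[:480] #x4
c=cv2.resize(s[205:280,345:420],(400,400),interpolation=3)[:333] #x5.33
o=np.zeros((600,800,3),np.uint8);o[:267,:400]=a;o[:480,400:]=b;o[267:600,:400]=c
cv2.imwrite("pics/crop0.png",o)
E
```

```text
(no output)
```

View pics/crop0.png

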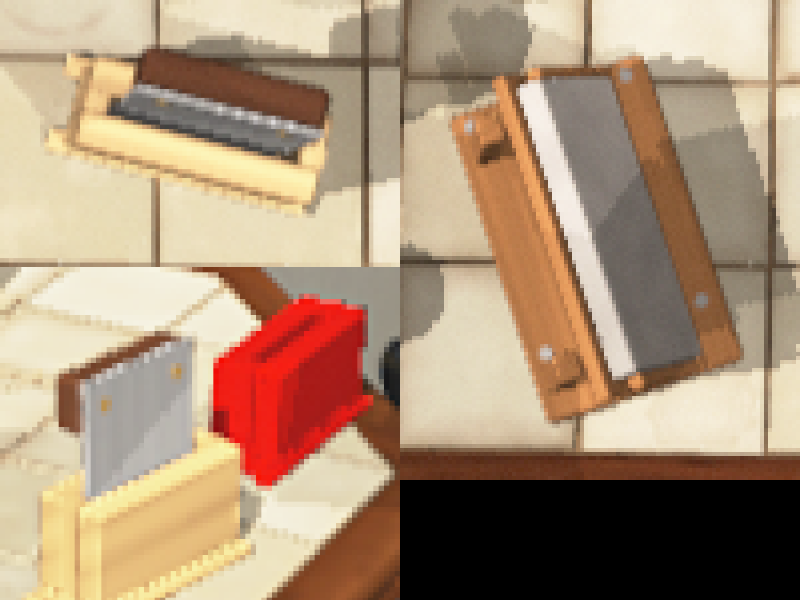

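The crop shows the scraper's steel top edge running from (140,85) to (328,133), its wooden bar behind it, the slot from (112,100) to (300,157), and the stone's grey face as a clear quadrilateral. Next I'll measure these with rays at known heights.

```bash
cat > h.py <<'E'
import cv2,numpy as np
from bench import read_state, vision, env
np.set_printoptions(precision=3,suppress=True)
def cam(n):
    c=vision.calibration(n);R=cv2.Rodrigues(np.array(c["rvec"],float))[0];return np.array(c["mtx"]),R,np.array(c["tvec"],float).ravel()
def ray(n,p,z):
    K,R,t=cam(n);C=-R.T@t;d=R.T@np.linalg.inv(K)@np.array([p[0],p[1],1.]);return C+d*(z-C[2])/d[2]
def proj(n,P):
    K,R,t=cam(n);q=K@(R@np.array(P)+t);return q[:2]/q[2]
def tri(pt,ps):
    A=[];b=[]
    for n,p in(("top",pt),("scene",ps)):
        K,R,t=cam(n);C=-R.T@t;d=R.T@np.linalg.inv(K)@np.array([p[0],p[1],1.]);d/=np.linalg.norm(d);M=np.eye(3)-np.outer(d,d);A.append(M);b.append(M@C)
    return np.linalg.solve(A[0]+A[1],b[0]+b[1])
E
python3 - <<'E'
from h import *
t=cv2.imread("pics/top0.png")
A=lambda u,v:(350+(u+.5)/4.444-.5,240+(v+.5)/4.444-.5)
B=lambda u,v:(200+(u-400+.5)/4-.5,185+(v+.5)/4-.5)
C=lambda u,v:(345+(u+.5)/5.333-.5,205+(v-267+.5)/5.333-.5)
# stone face by mask
roi=t[185:305,200:300];hsv=cv2.cvtColor(roi,cv2.COLOR_BGR2HSV)
m=((hsv[...,1]<45)&(hsv[...,2]<150)).astype(np.uint8)
cs=cv2.findContours(m,0,1)[0];c=max(cs,key=cv2.contourArea)
q=cv2.approxPolyDP(c,4,True).reshape(-1,2)+[200,185];print("stone quad",q.tolist(),cv2.contourArea(c))
for nm,(uv,z) in dict(UF=((543,80),86),UN=((636,372),86),LF=((612,76),26),LN=((698,355),26)).items(): print(nm,B(*uv),ray("top",B(*uv),z))
print("slot L,R",ray("top",A(112,100),72),ray("top",A(300,157),72))
print("grip steel top", ray("top",A(140,87),137),ray("top",A(327,133),137))
print("brown back",ray("top",A(148,49),137),ray("top",A(328,95),137))
print("tri L",tri(A(140,87),C(82,377)),"R",tri(A(327,133),C(193,337)))
E
```

```text
stone quad [[238, 204], [259, 277], [271, 274], [252, 206]] 1119.5
UF (235.375, 204.625) [584.761 148.328  86.   ]
UN (258.625, 277.625) [424.626  92.553  86.   ]
LF (252.625, 203.625) [597.24  117.353  26.   ]
LN (274.125, 273.375) [436.037  63.348  26.   ]
slot L,R [ 463.717 -162.76    72.   ] [ 436.957 -256.686   72.   ]
grip steel top [ 466.791 -168.255  137.   ] [ 446.667 -256.49   137.   ]
brown back [ 484.824 -171.928  137.   ] [ 464.585 -256.985  137.   ]
tri L [ 466.693 -167.305  143.243] R [ 445.948 -256.745  137.546]
```

```bash
cat >> h.py <<'E'
from scipy.spatial.transform import Rotation as Ro
def RS(yaw,lean=0):  # scraper upright, x heading yaw(deg), lean towards +x
    return (Ro.from_euler('z',yaw,degrees=True)*Ro.from_euler('y',lean)).as_matrix()
def stoneR(yaw=18.9):
    x=np.array([np.cos(np.radians(yaw)),np.sin(np.radians(yaw)),0]);n=np.array([x[1],-x[0],0])
    z=n*np.cos(np.pi/6)+np.array([0,0,.5]);return np.c_[x,np.cross(z,x),z]
SC=np.array([510.7,105.4,56.])
def tcp(grip,Rs):
    R=np.c_[Rs[:,1],Rs[:,0],-Rs[:,2]];return np.array(grip)+R[:,2]*env.pinch_z,R
def onstone(x,y,side,off=0,yaw=18.9):  # edge y, off = gap from face
    S=stoneR(yaw);z=(12 if side=='plain' else -8)+off
    g=SC+S@np.array([x,y+108,z]);Rs=np.c_[S[:,2],S[:,0],S[:,1]]
    if side!='plain': Rs=np.c_[-S[:,2],-S[:,0],S[:,1]]
    return g,Rs
def plan(grip,Rs,label=""):
    s=read_state();R0=np.array(s["eef_rot"]);p0=np.array(s["tool_pos"]);p,R=tcp(grip,Rs)
    print(label,"shift m",R0.T@(p-p0)/1000,"turn deg",Ro.from_matrix(R0.T@R).as_rotvec(degrees=True).round(2))
E
python3 - <<'E'
from h import *
plan([464.7,-213.2,245],RS(-14.5,.04),"above")
E
```

```text
above shift m [ 0.376 -0.304 -0.004] turn deg [  2.    -1.2  -57.57]
```

{"op": "apply_moves", "data": {"rows": [[[0.376,-0.304,-0.004,2,-1.2,-57.6,1],[0.376,-0.304,-0.004,2,-1.2,-57.6,1],[0.376,-0.304,-0.004,2,-1.2,-57.6,1],[0.376,-0.304,-0.004,2,-1.2,-57.6,1],[0.376,-0.304,-0.004,2,-1.2,-57.6,1],[0.376,-0.304,-0.004,2,-1.2,-57.6,1],[0.376,-0.304,-0.004,2,-1.2,-57.6,1],[0.376,-0.304,-0.004,2,-1.2,-57.6,1]]], "squeeze": 15}}

```text
t: 1.1
tool_pos: [465.3, -210.5, 226.5]
eef_rot: [[0.247, 0.968, -0.038], [0.969, -0.247, 0.008], [-0.001, -0.039, -0.999]]
ft_force: [0.1, -1.3, 0.7]
gripper_width: 86.9
gripper_force: 0.0
```

```bash
python3 - <<'E'
from h import *
s=read_state();print(s["t"],s["tool_pos"],s["joints"],s["ft_force"])
plan([464.7,-213.2,245],RS(-14.5,.04),"above")
plan([464.7,-213.2,120],RS(-14.5,.04),"grasp")
E
```

```text
1.1 [ 465.323 -210.499  226.479] [ 0.858  0.079 -0.513  1.739  0.045  1.372  0.086] [ 0.129 -1.272  0.679]
above shift m [-0.003 -0.001  0.   ] turn deg [0.06 0.08 0.18]
grasp shift m [-0.003  0.004  0.125] turn deg [0.06 0.08 0.18]
```

{"op": "apply_moves", "data": {"rows": [[[-0.001,0.002,0.06,0,0,0,1],[-0.001,0.003,0.11,0,0,0,1],[-0.001,0.004,0.125,0,0,0,1],[-0.001,0.004,0.125,0,0,0,1],[-0.001,0.004,0.125,0,0,0,0],[-0.001,0.004,0.125,0,0,0,0],[-0.001,0.004,0.125,0,0,0,0],[-0.001,0.004,0.125,0,0,0,0]]], "squeeze": 10}}

```text
t: 2.1
tool_pos: [463.3, -214.6, 102.0]
eef_rot: [[0.25, 0.968, -0.037], [0.968, -0.25, 0.008], [-0.002, -0.038, -0.999]]
ft_force: [-0.0, -0.3, -0.6]
gripper_width: 54.9
gripper_force: 0.0
```

{"op": "apply_moves", "data": {"rows": [[[0,0,0,0,0,0,0],[0,0,0,0,0,0,0],[0,0,0,0,0,0,0],[0,0,0,0,0,0,0],[0,0,0,0,0,0,0],[0,0,0,0,0,0,0]]]}}

```text
t: 2.85
tool_pos: [463.0, -214.5, 101.5]
eef_rot: [[0.25, 0.968, -0.038], [0.968, -0.25, 0.008], [-0.002, -0.039, -0.999]]
ft_force: [0.0, -0.3, 0.1]
gripper_width: 24.0
gripper_force: 9.9
```

```bash
python3 - <<'E'
from h import *
s=read_state();print(s["t"],s["tool_pos"],s["ft_force"],s["moment"],s["gripper_width"],s["gripper_force"])
t=vision.capture("top");c=vision.capture("scene")
o=np.zeros((400,800,3),np.uint8);o[:,:400]=cv2.resize(t[225:305,350:430],(400,400),interpolation=3);o[:,400:]=cv2.resize(c[195:285,335:425],(400,400),interpolation=3)
cv2.imwrite("pics/grasp.png",o[:,:,::-1])
E
```

```text
2.85 [ 463.031 -214.48   101.454] [ 0.011 -0.329  0.121] [-0.087 -0.131  0.062] 23.972741334315998 9.937726022908464
```

View pics/grasp.png

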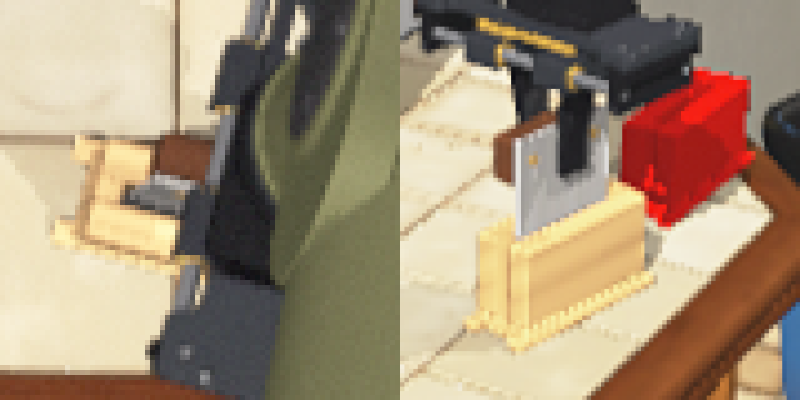

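The grip is held at the full 24 mm width, with the fingers near mid-blade. Next I'll firm up the squeeze and lift.

{"op": "apply_moves", "data": {"rows": [[[0,0,0,0,0,0,0],[0,0,0,0,0,0,0],[0,0,-0.01,0,0,0,0],[0,0,-0.03,0,0,0,0],[0,0,-0.06,0,0,0,0],[0,0,-0.1,0,0,0,0],[0,0,-0.14,0,0,0,0],[0,0,-0.14,0,0,0,0]]], "squeeze": 45}}

```text
t: 3.95
tool_pos: [470.4, -216.2, 245.1]
eef_rot: [[0.25, 0.968, -0.032], [0.968, -0.25, 0.005], [-0.003, -0.032, -0.999]]
ft_force: [-0.7, -0.2, -2.8]
gripper_width: 24.0
gripper_force: 44.9
```

```bash
python3 - <<'E'
from h import *
s=read_state();print(s["t"],s["tool_pos"],s["ft_force"],s["moment"],s["gripper_width"],s["gripper_force"])
plan(*onstone(33,60,'plain',60),"pre")
E
```

```text
3.95 [ 470.387 -216.157  245.089] [-0.655 -0.199 -2.842] [-0.063 -0.126 -0.024] 23.999034740315498 44.904183922335505
pre shift m [ 0.35  -0.02   0.023] turn deg [-29.1  -13.77  55.65]
```

{"op": "apply_moves", "data": {"rows": [[[0.35,-0.02,0.023,-29.1,-13.8,55.6,0],[0.35,-0.02,0.023,-29.1,-13.8,55.6,0],[0.35,-0.02,0.023,-29.1,-13.8,55.6,0],[0.35,-0.02,0.023,-29.1,-13.8,55.6,0],[0.35,-0.02,0.023,-29.1,-13.8,55.6,0],[0.35,-0.02,0.023,-29.1,-13.8,55.6,0],[0.35,-0.02,0.023,-29.1,-13.8,55.6,0],[0.35,-0.02,0.023,-29.1,-13.8,55.6,0]]]}}

```text
t: 4.95
tool_pos: [534.8, 126.8, 217.5]
eef_rot: [[0.944, 0.291, 0.154], [0.329, -0.821, -0.467], [-0.01, 0.492, -0.871]]
ft_force: [0.2, -0.5, -1.5]
gripper_width: 23.6
gripper_force: 44.9
```

```bash
python3 - <<'E'
from h import *
s=read_state();print(s["t"],s["tool_pos"],s["joints"],s["ft_force"],s["moment"],s["gripper_width"])
plan(*onstone(33,60,'plain',60),"pre")
plan(*onstone(33,-18,'plain',15),"near")
t=vision.capture("top");c=vision.capture("scene")
o=np.zeros((400,800,3),np.uint8);o[:,:400]=cv2.resize(t[165:305,190:330],(400,400),interpolation=3);o[:,400:]=cv2.resize(c[190:350,215:375],(400,400),interpolation=3)
cv2.imwrite("pics/pre.png",o[:,:,::-1])
E
```

```text
4.95 [534.808 126.759 217.514] [ 0.223  0.302 -0.97   1.713  0.71   1.527 -2.119] [ 0.161 -0.459 -1.478] [ 0.811  0.288 -0.006] 23.618978693604824
pre shift m [ 0.003  0.002 -0.003] turn deg [-0.56  0.33  0.57]
near shift m [ 0.004 -0.042  0.075] turn deg [-0.56  0.33  0.57]
```

View pics/pre.png

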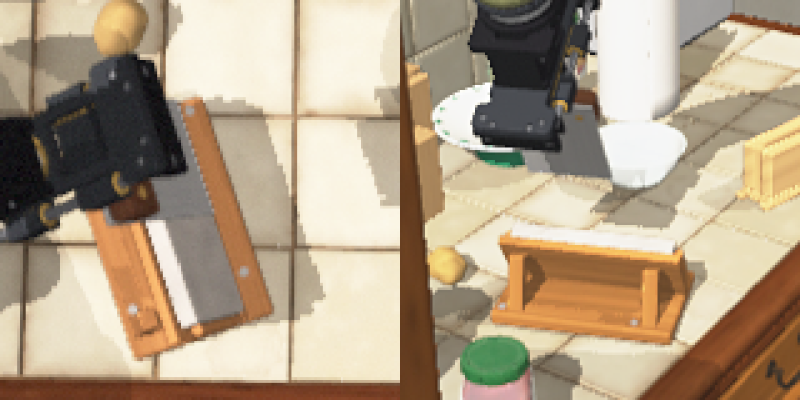

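The view shows the scraper above the stone's far end, held in the correct orientation and clear of everything. Next I'll lower it to the face.

{"op": "apply_moves", "data": {"rows": [[[0.004,0.002,0.04,-0.6,0.3,0.6,0],[0.004,0.002,0.075,-0.6,0.3,0.6,0],[0.004,-0.025,0.075,-0.6,0.3,0.6,0],[0.004,-0.042,0.075,-0.6,0.3,0.6,0],[0.004,-0.047,0.075,-0.6,0.3,0.6,0],[0.004,-0.047,0.075,-0.6,0.3,0.6,0]]]}}

```text
t: 5.8
tool_pos: [536.7, 131.2, 130.6]
eef_rot: [[0.945, 0.285, 0.163], [0.328, -0.818, -0.472], [-0.001, 0.5, -0.866]]
ft_force: [0.6, 0.7, -2.9]
gripper_width: 23.9
gripper_force: 44.9
```

```bash
cat >> h.py <<'E'
def st(side):
    s=read_state();R=np.array(s["eef_rot"]);g=np.array(s["tool_pos"])-R[:,2]*env.pinch_z;S=stoneR()
    l=S.T@(g-SC);print("t",round(s["t"],2),"grip in stone (edge y):",l-[0,108,12 if side=='plain' else -8],"F stone axes",S.T@s["ft_force"],"M tool",R.T@s["moment"],"w",round(s["gripper_width"],1))
    print("rot err tool deg",Ro.from_matrix(R.T@tcp(*onstone(0,0,side))[1]).as_rotvec(degrees=True))
E
python3 -c "
from h import *
st('plain');plan(*onstone(33,-18,'plain',0),'contact')"
```

```text
t 5.8 grip in stone (edge y): [ 32.953 -16.704  11.419] F stone axes [ 0.749 -2.317 -1.883] M tool [0.909 0.082 0.009] w 23.9
rot err tool deg [-0.032 -0.095  0.248]
contact shift m [ 0.    -0.011  0.001] turn deg [-0.03 -0.1   0.25]
```

{"op": "apply_moves", "data": {"rows": [[[0,-0.003,0.001,0,0,0.2,0],[0,-0.006,0.001,0,0,0.2,0],[0,-0.009,0.001,0,0,0.2,0],[0,-0.009,0.001,0,0,0.2,0]]]}}

```text
t: 6.3
tool_pos: [534.1, 138.0, 124.8]
eef_rot: [[0.946, 0.281, 0.163], [0.325, -0.82, -0.472], [0.001, 0.499, -0.866]]
ft_force: [-0.6, -0.2, -1.8]
gripper_width: 23.6
gripper_force: 44.9
```

```bash
python3 -c "
from h import *
st('plain')"
```

```text
t 6.3 grip in stone (edge y): [ 32.67  -18.049   2.279] F stone axes [-0.598 -1.604 -0.87 ] M tool [ 0.847 -0.014 -0.042] w 23.6
rot err tool deg [-0.045 -0.057  0.028]
```

{"op": "apply_moves", "data": {"rows": [[[0,-0.001,0,0,0,0,0],[0,-0.002,0,0,0,0,0],[0,-0.003,0,0,0,0,0],[0,-0.003,0,0,0,0,0]]]}}

```text
t: 6.8
tool_pos: [533.6, 139.8, 123.7]
eef_rot: [[0.946, 0.28, 0.163], [0.324, -0.819, -0.473], [0.001, 0.5, -0.866]]
ft_force: [1.0, -1.5, -1.5]
gripper_width: 23.9
gripper_force: 44.9
```

```bash
python3 -c "
from h import *
st('plain')"
```

```text
t 6.8 grip in stone (edge y): [ 32.756 -18.11    0.07 ] F stone axes [ 0.451 -2.182  0.744] M tool [ 0.402 -0.091 -0.058] w 23.9
rot err tool deg [ 0.024 -0.049 -0.009]
```

{"op": "apply_moves", "data": {"rows": [[[0,-0.001,0,0,0,0,0],[0,-0.002,0,0,0,0,0],[0,-0.002,0,0,0,0,0]]]}}

```text
t: 7.18
tool_pos: [533.5, 140.1, 123.5]
eef_rot: [[0.946, 0.279, 0.163], [0.323, -0.818, -0.476], [0.001, 0.503, -0.864]]
ft_force: [1.6, -4.7, 2.7]
gripper_width: 23.5
gripper_force: 45.0
```

```bash
python3 -c "
from h import *
st('plain')"
```

```text
t 7.17 grip in stone (edge y): [ 32.841 -18.153  -0.321] F stone axes [-0.034 -0.131  5.697] M tool [-1.099 -0.176 -0.204] w 23.5
rot err tool deg [ 0.189 -0.029 -0.076]
```

{"op": "apply_moves", "data": {"rows": [[[0,-0.001,0,0,0,-0.7,0],[0,-0.001,0,0,0,-0.7,0],[0,-0.001,0,0,0,-0.7,0]]]}}

```text
t: 7.55
tool_pos: [533.5, 140.1, 123.4]
eef_rot: [[0.944, 0.288, 0.163], [0.331, -0.814, -0.477], [-0.004, 0.504, -0.864]]
ft_force: [0.6, -7.3, 5.2]
gripper_width: 23.6
gripper_force: 45.0
```

```bash
python3 -c "
from h import *
st('plain')"
```

```text
t 7.55 grip in stone (edge y): [ 32.835 -18.249  -0.393] F stone axes [-1.82   0.993  8.737] M tool [-1.414 -0.245  0.27 ] w 23.6
rot err tool deg [0.256 0.006 0.503]
```

{"op": "apply_moves", "data": {"rows": [[[0,-0.0005,0,0,0,0.35,0],[-0.009,-0.0005,0,0,0,0.35,0],[-0.018,-0.0006,0,0,0,0.35,0],[-0.027,-0.0007,0,0,0,0.35,0],[-0.036,-0.0008,0,0,0,0.35,0]]]}}

```text
t: 8.18
tool_pos: [501.7, 129.1, 123.8]
eef_rot: [[0.944, 0.282, 0.169], [0.329, -0.816, -0.475], [0.004, 0.504, -0.864]]
ft_force: [8.5, -6.3, 1.6]
gripper_width: 23.5
gripper_force: 45.0
```

```bash
python3 -c "
from h import *
st('plain')"
```

```text
t 8.18 grip in stone (edge y): [ -0.924 -17.93   -0.091] F stone axes [ 6.022 -2.946  8.381] M tool [-1.734  1.365 -0.068] w 23.5
rot err tool deg [ 0.279 -0.318  0.146]
```

Contact is steady at about 9 N and flat. I'll carry on to the near end.

{"op": "apply_moves", "data": {"rows": [[[-0.009,0,0,0,0,0,0],[-0.018,0,0,0,0,0,0],[-0.026,0,0,0,0,0,0],[-0.033,0,0,0,0,0,0],[-0.033,0,0,0,0,0,0],[-0.033,0,0,0,0,0,0]]]}}

```text
t: 8.93
tool_pos: [469.9, 117.9, 124.1]
eef_rot: [[0.945, 0.283, 0.167], [0.328, -0.815, -0.477], [0.002, 0.505, -0.863]]
ft_force: [4.5, -7.7, 4.2]
gripper_width: 23.9
gripper_force: 45.0
```

```bash
python3 -c "
from h import *
st('plain')"
```

```text
t 8.93 grip in stone (edge y): [-34.608 -17.81    0.235] F stone axes [ 1.814 -0.731  9.662] M tool [-2.026  0.693 -0.054] w 23.9
rot err tool deg [ 0.347 -0.222  0.181]
```

{"op": "apply_moves", "data": {"rows": [[[0,0.03,-0.005,0,0,0,0],[0,0.06,-0.04,0,0,0,0],[0,0.06,-0.09,0,0,-10,0],[0.01,0.06,-0.11,0,0,-20,0],[0.03,0.06,-0.11,0,0,-30,0],[0.05,0.06,-0.11,0,0,-40,0],[0.06,0.06,-0.11,0,0,-50,0],[0.068,0.06,-0.11,0,0,-60,0]]]}}

```text
t: 9.93
tool_pos: [530.5, 147.4, 245.8]
eef_rot: [[0.217, 0.963, 0.162], [0.875, -0.118, -0.469], [-0.433, 0.243, -0.868]]
ft_force: [0.8, 0.4, -2.1]
gripper_width: 23.7
gripper_force: 44.9
```

```bash
python3 -c "
from h import *
s=read_state();print(s['joints'],s['tool_pos'])
st('wood');plan(*onstone(33,75,'wood',60),'pre')"
```

```text
[ 0.277  0.344 -1.109  1.663  0.752  1.619 -1.107] [530.519 147.417 245.806]
t 9.93 grip in stone (edge y): [32.338 91.742 74.116] F stone axes [ 0.928 -1.755 -1.19 ] M tool [0.407 0.831 0.   ] w 23.7
rot err tool deg [   0.221   -0.212 -119.233]
pre shift m [ 0.012 -0.006  0.017] turn deg [   0.22   -0.21 -119.23]
```

{"op": "apply_moves", "data": {"rows": [[[0.012,-0.006,0.017,0,0,-10,0],[0.012,-0.006,0.017,0,0,-20,0],[0.012,-0.006,0.017,0,0,-30,0],[0.012,-0.006,0.017,0,0,-40,0],[0.012,-0.006,0.017,0,0,-50,0],[0.012,-0.006,0.017,0,0,-60,0],[0.012,-0.006,0.017,0,0,-70,0],[0.012,-0.006,0.017,0,0,-80,0]]]}}

```text
t: 10.92
tool_pos: [529.8, 150.3, 224.6]
eef_rot: [[-0.91, 0.381, 0.162], [0.268, 0.841, -0.469], [-0.315, -0.384, -0.868]]
ft_force: [0.1, 0.3, -2.6]
gripper_width: 23.7
gripper_force: 44.9
```

```bash
python3 -c "
from h import *
s=read_state();print(s['joints'],s['tool_pos'])
plan(*onstone(33,75,'wood',60),'pre')"
```

```text
[ 0.376  0.484 -1.304  1.685  0.878  1.681  0.182] [529.833 150.305 224.611]
pre shift m [ 0.     0.001 -0.   ] turn deg [  0.25  -0.01 -39.24]
```

{"op": "apply_moves", "data": {"rows": [[[0,0.001,0,0.2,0,-10,0],[0,0.001,0,0.2,0,-20,0],[0,0.001,0,0.2,0,-30,0],[0,0.001,0,0.2,0,-39.2,0],[0,0.001,0,0.2,0,-39.2,0],[0,0.001,0,0.2,0,-39.2,0]]]}}

```text
t: 11.68
tool_pos: [530.6, 150.3, 224.8]
eef_rot: [[-0.949, -0.271, 0.162], [-0.316, 0.822, -0.474], [-0.005, -0.501, -0.865]]
ft_force: [-0.0, -0.1, -2.1]
gripper_width: 23.6
gripper_force: 44.9
```

```bash
python3 -c "
from h import *
s=read_state();print(s['joints'],s['tool_pos'])
st('wood')
plan(*onstone(33,-18,'wood',50),'down');plan(*onstone(33,-18,'wood',4),'near')"
```

```text
[ 0.386  0.518 -1.341  1.682  0.909  1.71   0.837] [530.568 150.287 224.775]
t 11.68 grip in stone (edge y): [33.337 74.879 61.159] F stone axes [-0.037 -1.853 -1.015] M tool [-0.974 -0.167  0.078] w 23.6
rot err tool deg [-0.077 -0.004 -0.568]
down shift m [0.    0.011 0.093] turn deg [-0.08 -0.   -0.57]
near shift m [0.001 0.057 0.093] turn deg [-0.08 -0.   -0.57]
```

{"op": "apply_moves", "data": {"rows": [[[0,0.011,0.04,0,0,-0.7,0],[0,0.011,0.08,0,0,-0.7,0],[0,0.011,0.093,0,0,-0.7,0],[0,0.03,0.093,0,0,-0.7,0],[0,0.048,0.093,0,0,-0.7,0],[0,0.055,0.093,0,0,-0.7,0],[0,0.055,0.093,0,0,-0.7,0]]]}}

```text
t: 12.55
tool_pos: [531.0, 151.5, 117.6]
eef_rot: [[-0.945, -0.285, 0.163], [-0.328, 0.817, -0.475], [0.002, -0.502, -0.865]]
ft_force: [-0.5, -0.5, -2.7]
gripper_width: 23.3
gripper_force: 44.9
```

```bash
python3 -c "
from h import *
s=read_state();print(s['joints'],s['tool_pos'])
st('wood')
plan(*onstone(33,-18,'wood',0),'contact')"
```

```text
[ 0.313  0.631 -1.245  1.791  1.002  1.593  0.716] [530.991 151.484 117.567]
t 12.55 grip in stone (edge y): [ 34.108 -17.468   6.675] F stone axes [-0.613 -2.464 -1.05 ] M tool [-0.933 -0.192  0.094] w 23.3
rot err tool deg [-0.131  0.049  0.267]
contact shift m [0.001 0.007 0.001] turn deg [-0.13  0.05  0.27]
```

{"op": "apply_moves", "data": {"rows": [[[0.001,0.002,0,0,0,0.1,0],[0.001,0.004,0,0,0,0.1,0],[0.001,0.006,0,0,0,0.1,0],[0.001,0.007,0,0,0,0.1,0],[0.001,0.007,0,0,0,0.1,0]]]}}

```text
t: 13.18
tool_pos: [528.0, 156.0, 113.5]
eef_rot: [[-0.945, -0.283, 0.162], [-0.326, 0.817, -0.475], [0.002, -0.502, -0.865]]
ft_force: [-0.7, -1.0, -2.2]
gripper_width: 23.6
gripper_force: 44.9
```

```bash
python3 -c "
from h import *
st('wood')"
```

```text
t 13.18 grip in stone (edge y): [ 32.733 -18.335   0.127] F stone axes [-0.964 -2.28  -0.463] M tool [-0.941 -0.082  0.101] w 23.6
rot err tool deg [-0.159 -0.02   0.152]
```

{"op": "apply_moves", "data": {"rows": [[[0,0.001,0,0,0,0,0],[0,0.002,0,0,0,0,0],[0,0.003,0,0,0,0,0],[0,0.003,0,0,0,0,0]]]}}

```text
t: 13.68
tool_pos: [527.9, 156.4, 113.1]
eef_rot: [[-0.946, -0.28, 0.163], [-0.324, 0.815, -0.48], [0.001, -0.507, -0.862]]
ft_force: [1.2, -5.9, 2.6]
gripper_width: 23.9
gripper_force: 45.0
```

```bash
python3 -c "
from h import *
st('wood')"
```

```text
t 13.68 grip in stone (edge y): [ 32.834 -18.481  -0.544] F stone axes [-0.754 -0.738  6.416] M tool [ 1.102  0.084 -0.159] w 23.9
rot err tool deg [-0.433 -0.058  0.061]
```

{"op": "apply_moves", "data": {"rows": [[[0,0.001,0,0.3,0,-0.4,0],[0,0.001,0,0.3,0,-0.4,0],[0,0.001,0,0.3,0,-0.4,0]]]}}

```text
t: 14.05
tool_pos: [527.9, 156.5, 112.9]
eef_rot: [[-0.944, -0.284, 0.164], [-0.329, 0.81, -0.485], [0.005, -0.512, -0.859]]
ft_force: [0.6, -6.9, 3.7]
gripper_width: 23.8
gripper_force: 45.0
```

```bash
python3 -c "
from h import *
st('wood')"
```

```text
t 14.05 grip in stone (edge y): [ 32.83  -18.599  -0.891] F stone axes [-1.645 -0.159  7.699] M tool [1.359 0.164 0.099] w 23.8
rot err tool deg [-0.8   -0.089  0.376]
```

{"op": "apply_moves", "data": {"rows": [[[0.001,0.0005,0,0,0,0,0],[0.01,0.0005,0,0,0,0,0],[0.019,0.0005,0,0,0,0,0],[0.028,0.0005,0,0,0,0,0],[0.036,0.0005,0,0,0,0,0]]]}}

```text
t: 14.68
tool_pos: [496.0, 145.5, 113.4]
eef_rot: [[-0.944, -0.283, 0.169], [-0.33, 0.811, -0.483], [-0.001, -0.512, -0.859]]
ft_force: [8.1, -6.5, 1.8]
gripper_width: 23.5
gripper_force: 45.0
```

```bash
python3 -c "
from h import *
st('wood')"
```

```text
t 14.68 grip in stone (edge y): [ -0.999 -18.274  -0.526] F stone axes [ 5.552 -2.797  8.502] M tool [ 1.633 -1.499  0.044] w 23.5
rot err tool deg [-0.804  0.216  0.297]
```

{"op": "apply_moves", "data": {"rows": [[[0.009,0,0,0,0,0,0],[0.018,0,0,0,0,0,0],[0.026,0,0,0,0,0,0],[0.033,0,0,0,0,0,0],[0.033,0,0,0,0,0,0],[0.033,0,0,0,0,0,0]]]}}

```text
t: 15.42
tool_pos: [464.2, 134.3, 113.7]
eef_rot: [[-0.944, -0.284, 0.168], [-0.33, 0.81, -0.485], [0.001, -0.513, -0.858]]
ft_force: [4.6, -8.0, 4.3]
gripper_width: 23.8
gripper_force: 45.0
```

```bash
python3 -c "
from h import *
st('wood')
s=read_state();print(s['joints'])"
```

```text
t 15.43 grip in stone (edge y): [-34.721 -18.153  -0.135] F stone axes [ 1.806 -0.82   9.955] M tool [ 1.792 -0.84   0.049] w 23.8
rot err tool deg [-0.869  0.118  0.34 ]
[ 0.395  0.508 -1.315  1.946  0.911  1.532  0.672]
```

{"op": "apply_moves", "data": {"rows": [[[0,-0.03,-0.005,0,0,0,0],[0,-0.06,-0.04,0,0,0,0],[0,-0.06,-0.09,0,0,5,0],[0,-0.06,-0.12,0,0,15,0],[0,-0.06,-0.12,0,0,25,0],[0,-0.06,-0.12,0,0,35,0]]]}}

```text
t: 16.18
tool_pos: [458.8, 147.3, 245.4]
eef_rot: [[-0.937, 0.309, 0.165], [0.198, 0.856, -0.477], [-0.289, -0.414, -0.863]]
ft_force: [0.7, -0.4, -2.8]
gripper_width: 23.5
gripper_force: 45.0
```

```bash
python3 - <<'E'
from h import *
s=read_state();print(s['joints'],s['tool_pos'])
t=vision.capture("top");c=vision.capture("scene")
cv2.imwrite("pics/top_e.png",t[:,:,::-1]);cv2.imwrite("pics/scene_e.png",c[:,:,::-1])
o=np.zeros((480,800,3),np.uint8);o[:,:480]=cv2.resize(t[240:300,360:420],(480,480),interpolation=3);o[:320,480:]=cv2.resize(c[220:280,340:400],(320,320),interpolation=3)
cv2.imwrite("pics/slot.png",o[:,:,::-1])
E
```

```text
[ 0.425  0.205 -1.266  1.794  0.646  1.589  0.344] [458.77  147.317 245.418]
```

View pics/slot.png

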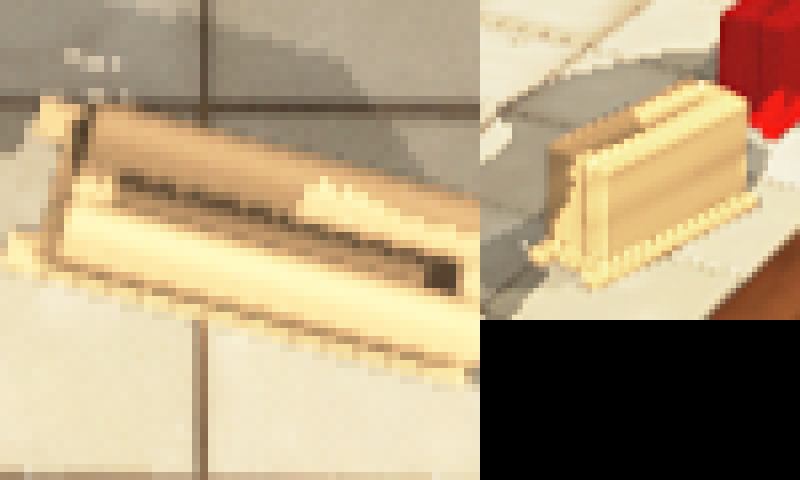

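The slot is now empty and clearly seen: its left end centre is at crop (116,192) and its right end centre at (461,277). I'll convert these to positions and plan the return.

```bash
python3 - <<'E'
from h import *
A=lambda u,v:(360+(u+.5)/8-.5,240+(v+.5)/8-.5)
L=ray("top",A(115,192),72);R=ray("top",A(461,277),72);d=(L-R);c=(L+R)/2
yaw=np.degrees(np.arctan2(-d[0],d[1]));print(L,R,np.linalg.norm(d),c,yaw)
E=ray("top",A(92,108),72);print("rear-left top corner in slot frame",(Ro.from_euler('z',-yaw,degrees=True).apply(E-c)),"expect 23,61")
Rs=RS(yaw);g=c+Rs[:,0]*10;g[2]=265;print("grip",g)
plan(g,Rs,"above")
E
```

```text
[ 460.47  -160.835   72.   ] [ 438.626 -256.838   72.   ] 98.45695589069406 [ 449.548 -208.836   72.   ] -12.818520406361824
rear-left top corner in slot frame [21.19  60.778  0.   ] expect 23,61
grip [ 459.299 -211.055  265.   ]
above shift m [-0.07  -0.307  0.17 ] turn deg [-6.85 32.76 85.1 ]
```

{"op": "apply_moves", "data": {"rows": [[[-0.07,-0.307,0.17,-6.8,32.8,85.5,0],[-0.07,-0.307,0.17,-6.8,32.8,85.5,0],[-0.07,-0.307,0.17,-6.8,32.8,85.5,0],[-0.07,-0.307,0.17,-6.8,32.8,85.5,0],[-0.07,-0.307,0.17,-6.8,32.8,85.5,0],[-0.07,-0.307,0.17,-6.8,32.8,85.5,0],[-0.07,-0.307,0.17,-6.8,32.8,85.5,0],[-0.07,-0.307,0.17,-6.8,32.8,85.5,0]]]}}

```text
t: 17.27
tool_pos: [459.1, -212.1, 246.5]
eef_rot: [[0.134, 0.991, -0.015], [0.99, -0.134, -0.033], [-0.035, -0.01, -0.999]]
ft_force: [0.6, -0.1, -2.8]
gripper_width: 23.6
gripper_force: 45.0
```

{"op": "apply_moves", "data": {"rows": [[[0,0,0,0,0,0,0]]]}}

```text
t: 17.4
tool_pos: [458.5, -213.4, 246.6]
eef_rot: [[0.129, 0.991, -0.016], [0.991, -0.13, -0.037], [-0.039, -0.011, -0.999]]
ft_force: [0.1, -0.2, -2.9]
gripper_width: 23.6
gripper_force: 45.0
```

```bash
cat >> h.py <<'E'
def stand(z,lean=0,c=(450,-209),yaw=-13.3):
    Rs=RS(yaw,lean);g=np.array([c[0],c[1],0])+Rs[:,0]*10;g[2]=z;return g,Rs
E
python3 - <<'E'
from h import *
s=read_state();print(s['t'],s['joints'],s['tool_pos'],s["gripper_width"])
plan(*stand(265),"above");plan(*stand(188),"at slot")
E
```

```text
17.4 [ 1.158  0.04  -0.816  1.743  0.07   1.374  0.199] [ 458.489 -213.443  246.587] 23.644871124408144
above shift m [0.002 0.001 0.   ] turn deg [-0.5   2.24  5.86]
at slot shift m [0.005 0.002 0.077] turn deg [-0.5   2.24  5.86]
```

{"op": "apply_moves", "data": {"rows": [[[0.002,0.001,0,-0.5,2.2,5.8,0],[0.002,0.001,0,-0.5,2.2,5.8,0],[0.005,0.002,0.04,-0.5,2.2,5.8,0],[0.005,0.002,0.075,-0.5,2.2,5.8,0],[0.005,0.002,0.075,-0.5,2.2,5.8,0],[0.005,0.002,0.075,-0.5,2.2,5.8,0]]]}}

```text
t: 18.15
tool_pos: [461.7, -210.0, 173.5]
eef_rot: [[0.228, 0.974, 0.003], [0.974, -0.228, -0.002], [-0.002, 0.003, -1.0]]
ft_force: [0.4, 0.1, -1.7]
gripper_width: 23.6
gripper_force: 45.0
```

```bash
python3 - <<'E'
from h import *
s=read_state();print(s['t'],s['tool_pos'],s["gripper_width"])
plan(*stand(188),"at slot")
t=vision.capture("top");c=vision.capture("scene")
o=np.zeros((400,800,3),np.uint8);o[:,:400]=cv2.resize(t[225:305,350:430],(400,400),interpolation=3);o[:,400:]=cv2.resize(c[195:285,335:425],(400,400),interpolation=3)
cv2.imwrite("pics/pre_ins.png",o[:,:,::-1])
E
```

```text
18.15 [ 461.739 -210.01   173.507] 23.624963126325653
at slot shift m [-0.002 -0.002  0.004] turn deg [0.18 0.1  0.13]
```

View pics/pre_ins.png

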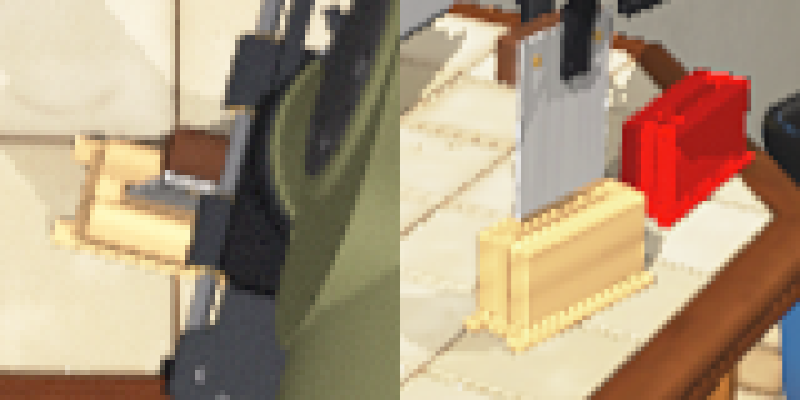

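The blade hangs just over the slot, well aligned. Now I'll go in slowly, watching the force.

{"op": "apply_moves", "data": {"rows": [[[-0.001,-0.0015,0.002,0,0,0,0],[-0.001,-0.0015,0.004,0,0,0,0],[-0.001,-0.0015,0.008,0,0,0,0],[-0.001,-0.0015,0.012,0,0,0,0],[-0.001,-0.0015,0.016,0,0,0,0],[-0.001,-0.0015,0.018,0,0,0,0]]]}}

```text
t: 19.0
tool_pos: [458.9, -210.8, 153.7]
eef_rot: [[0.231, 0.973, 0.001], [0.973, -0.231, -0.001], [-0.001, 0.001, -1.0]]
ft_force: [-0.2, 0.2, -2.8]
gripper_width: 23.7
gripper_force: 45.0
```

```bash
python3 - <<'E'
from h import *
s=read_state();print(s['t'],s['tool_pos'],s["ft_force"],s["moment"])
plan(*stand(120),"bottom")
E
```

```text
19.0 [ 458.878 -210.82   153.716] [-0.196  0.182 -2.75 ] [-0.019 -0.066 -0.036]
bottom shift m [-0.     0.001  0.052] turn deg [ 0.05  0.03 -0.05]
```

{"op": "apply_moves", "data": {"rows": [[[0,0.001,0.008,0,0,0,0],[0,0.001,0.016,0,0,0,0],[0,0.001,0.024,0,0,0,0],[0,0.001,0.032,0,0,0,0],[0,0.001,0.04,0,0,0,0],[0,0.001,0.046,0,0,0,0],[0,0.001,0.048,0,0,0,0],[0,0.001,0.048,0,0,0,0]]]}}

```text
t: 20.0
tool_pos: [460.1, -211.2, 106.1]
eef_rot: [[0.231, 0.973, 0.001], [0.973, -0.231, -0.001], [-0.001, 0.001, -1.0]]
ft_force: [0.1, -0.6, -1.6]
gripper_width: 24.0
gripper_force: 45.0
```

```bash
python3 - <<'E'
from h import *
s=read_state();print(s['t'],s['tool_pos'],s["ft_force"],s["moment"])
E
```

```text
20.0 [ 460.139 -211.191  106.148] [ 0.085 -0.585 -1.624] [ 0.007 -0.157 -0.038]
```

{"op": "apply_moves", "data": {"rows": [[[0,0,0.002,0,0,0,0],[0,0,0.004,0,0,0,0],[0,0,0.006,0,0,0,0],[0,0,0.006,0,0,0,0]]]}}

```text
t: 20.5
tool_pos: [460.6, -211.4, 101.9]
eef_rot: [[0.231, 0.973, 0.001], [0.973, -0.231, -0.002], [-0.002, 0.002, -1.0]]
ft_force: [-2.8, 1.0, 8.8]
gripper_width: 23.8
gripper_force: 45.0
```

It reached the floor at 101.9 mm with about 10 N. Releasing.

{"op": "apply_moves", "data": {"rows": [[[0,0,-0.001,0,0,0,0],[0,0,-0.001,0,0,0,0.3],[0,0,-0.001,0,0,0,0.6],[0,0,-0.001,0,0,0,1],[0,0,-0.001,0,0,0,1],[0,0,-0.001,0,0,0,1],[0,0,-0.001,0,0,0,1]]], "squeeze": 15}}

```text
t: 21.38
tool_pos: [460.1, -211.3, 101.2]
eef_rot: [[0.231, 0.973, 0.001], [0.973, -0.231, -0.001], [-0.001, 0.001, -1.0]]
ft_force: [-0.3, 0.5, 0.1]
gripper_width: 68.3
gripper_force: 0.0
```

{"op": "apply_moves", "data": {"rows": [[[0,0,-0.02,0,0,0,1],[0,0,-0.06,0,0,0,1],[0,0,-0.11,0,0,0,1],[0,0,-0.14,0,0,0,1],[0.1,0,-0.14,0,0,0,1],[0.2,0,-0.14,0,0,0,1],[0.2,0,-0.14,0,0,0,1]]]}}

```text
t: 22.25
tool_pos: [503.5, -27.1, 241.3]
eef_rot: [[0.232, 0.973, 0.002], [0.973, -0.232, -0.002], [-0.002, 0.003, -1.0]]
ft_force: [1.0, -0.7, -0.2]
gripper_width: 86.8
gripper_force: 0.0
```

```bash
python3 - <<'E'
from h import *
t=vision.capture("top");c=vision.capture("scene")
o=np.zeros((600,800,3),np.uint8);o[:360,:480]=cv2.resize(t[180:300,330:490],(480,360),interpolation=3);o[:320,480:]=cv2.resize(c[200:280,340:420],(320,320),interpolation=3)
o[360:,:320]=cv2.resize(t,(320,240));o[360:,320:640]=cv2.resize(c,(320,240))
cv2.imwrite("pics/end.png",o[:,:,::-1]);print(read_state()["gripper_width"],read_state()["tool_pos"])
E
```

```text
87.00597485457179 [504.071 -19.6   241.789]
```

View pics/end.png

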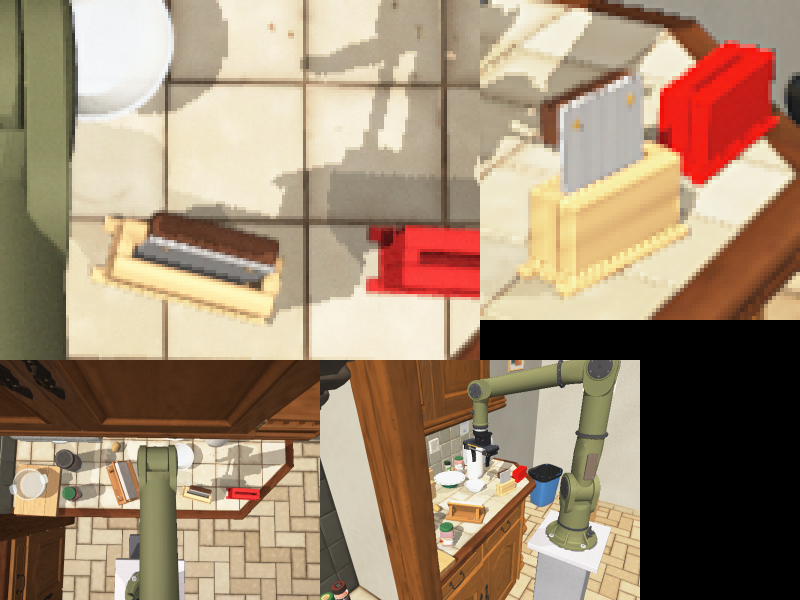

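The scraper stands fully down in the pale block (top crop 205,250), the jars and bowl are where they were, and the arm is clear. Handing in.

```bash
python3 -c "
from bench import env
print(env.job_done())"
```

```text
the job is handed in; nothing more can be done
None
```

The job is handed in at about 22 s: both sides of the blade were drawn flat along the stone from far end to near end (plain side first), the scraper is back fully down in its block, and the jars and bowl were not touched.

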